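Weigh two closed sample vessels against each other and load the heavier

ROBOT

A 6-joint arm with a two-finger parallel gripper is mounted at the origin on the work surface. World frame = base frame: x ahead of the robot, y to its left, z up, the work surface at z = 0. Lengths are in m, angles in rad, forces in N, time in s.
With the tool pointing down it reaches from about 0.25 to 0.8 m from the base axis. Payload 8.5 kg.
Tool frame: the origin (TCP) lies midway between the tips of the shut fingers; the grasp point (between the pads) lies 19 mm behind it; z points along the fingers, y is the line along which they close (so a half turn about z gives the same grasp; the last joint's range is limited). The gripper opens to 85 mm and grips with 20 to 120 N. Pads are 22 mm wide; open, the fingers measure 114 mm over their backs; the gripper's body (76 mm by 85 mm) begins 54 mm behind the grasp point. The pads swing forward as they close: fully open they stand 13 mm farther back than shut.
Start: joints at [1.308, 0.238, -0.013, 1.319, 0, 1.571], TCP at [0.136, 0.507, 0.231] pointing down, gripper open.
Joint ranges: [-2.66, 2.66], [-1.03, 1.9], [-1.14, 1.46], [-1.82, 2.27], [-1.45, 1.34], [-3.14, 3.14]. Speed limits (rad/s): [2.22, 2.22, 2.79, 3.14, 3.14, 3.14].

INTERFACE

Orientations are given as a unit quaternion [w, x, y, z].
In Python, from plant import sense, get_image, camera_model, finish_job gives the robot as it stands.
- The arm moves only by the tool jog_arm, never from a script. Its argument "plan" is text: rows parted by semicolons, each of 6 numbers parted by spaces: the shift along the tool's x, y, z each as a share of 0.08 m, from -1 to 1, then the turn, a rotation vector about the tool's x, y, z each as a share of pi/2 rad, from -1 to 1. A call has 1 to 12 rows; each row is the pose to reach, as a shift and turn from the pose commanded when the call began, along the tool's axes at that moment; what a row does not reach only later rows make up. A row lasts 1/10 s, in which the tool goes at most 50 mm and 8.59 degrees, less where a joint would pass 70% of its speed; a pose out of reach is approached as far as the arm can. A call with a number of a shift or a turn outside -1 to 1 is refused whole. A call with a gripper value outside its range is refused whole. "hand" is the closure, from 0 (fully open) to 1 (shut), set as the call begins (left out, the last holds). The fingers move at their own pace and stop on an object; the grip force is fixed at half the most. Time passes only in rows, so rows that repeat a pose let the fingers close. It gives the time, the measured TCP pose, the force, the opening and the grip force at its end, in the units of the state.
- sense(): the state, without advancing time (a new reading comes with each control period).
- get_image(name): name is "scene" or "top" or "wrist"; returns the picture (400x640x3 uint8, red, green, blue); there is no depth.
- camera_model(name): a dict with "mtx" (3x3 intrinsics, pixels), "distortion" ([k1, k2, p1, p2, k3] as OpenCV has them; the pictures are not rectified), "rvec" (rotation vector, rad) and "tvec" (3), from world to camera coordinates, as OpenCV has them. Camera axes: x right, y down, z forward; pixel columns grow to the right and rows downward; lengths in m; the calibration is good to about 2 mm. A picture is of the moment at which its call begins: read the wrist's pose just before it. camera_model takes no time and is no camera call; for the wrist camera it gives the pose at the moment of the call.
- finish_job(): hands the job in; it is judged then, once.
The state is a dict: "clock": time; "joint_pos": joint angles; "joint_velocities": joint speeds; "joint_torque": joint torques, N m; "tool_pos": TCP position; "tool_rot": TCP orientation; "force": force on the tool from outside, world axes, zero at the start; "wrist_torque": the same for the moment, N m; "opening": opening from 0.0 (shut) to 1.0 (fully open); "finger_force": force on a finger pad.
Only numpy, scipy, OpenCV 4.12 (cv2) and the standard library are available. Lean on these libraries where they do the work, as an engineer would, in place of code of your own. Each camera call takes 0.05 s, during which the arm holds its last target. There are 200 camera calls.

TASK

One of the two identical grey-capped sample vessels on the bench holds a steel slug, the other an aluminium one. Set them down gently on opposite pans of the balance, let go of both so that the beam tips, then load the one whose pan drops into the only empty collar of the sample turntable, pushing it past the spring balls and firmly down onto the depth stop inside (at least 5 N, height found by feel), and leave the lighter one standing on its pan. Press with less than 20 N on the balance and on the turntable, do not drop or tip a vessel, and leave everything else where it is.

Things in the scene. Friction and masses are not known exactly. Their poses are not given: they have to be found in the camera images.
- vessel_a: One of two closed vessels that look the same: upright white cylinder 40 mm in diameter, 98 mm high with its grey ribbed screw cap (44 mm in diameter, from 72 to 98 mm above the underside; grip it there from above). Origin at the centre of its underside, z up its axis. The foot tapers from 40 mm, 8 mm up, to 33 mm at the bottom. 65 to 145 g; the two differ by 40 g or more.
- vessel_b: The other closed sample vessel, same shape, size and origin as vessel_a. Which of the two is the heavier changes from start to start.
- balance: Two-pan balance, grey cast base 120 x 270 mm fixed on levelling feet that raise this origin 0 to 8 mm above the bench; base 30 mm high, with a central post, a scale and pointer up to 162 mm high. Includes the beam and pans. Origin at the centre of its underside; its own y axis runs along the beam from the right pan to the left one.
- beam (a joint): Tilt of the balance beam in rad: 0 level, +0.1 with the left pan up and the right one down at a hard stop, -0.1 the other way. Almost free: weakly centred and damped; one vessel alone, or the heavier of two, takes its pan all the way down (11 mm up or down from level at the pans).
- pan_left (a point): Centre of the upper face of the left pan (on +y of the balance), a flat steel dish 100 mm across with a rim 4 mm high, kept level by links as the beam tilts. It is 106 mm above the balance's origin with the beam level, 95 mm when down, 117 mm when up. A vessel should stand within 30 mm of it.
- pan_right (a point): The same for the right pan, 220 mm from the left one.
- turntable: Sample turntable, fixed on levelling feet that raise its origin (centre of its underside) 0 to 10 mm above the bench: white disc 400 mm in diameter, its top 47 mm above that, teal knob in the middle (to 109 mm), 12 white collars on a circle of 160 mm radius, 11 of them holding open white beakers (tops at 137 mm); the empty collar lies on its own -x side.
- stop: Depth stop in the floor of the empty collar: a bush, on it a round rubber cap 35 mm across on a stiff screw. Someone has set the screw by hand: the cap's top is anywhere from 0 to 9 mm above the point seat, which no reading tells; it must be found by feel. The cap gives 0.05 mm per newton, the screw does not move. Origin under the bush, 6 mm below seat.
- seat (a point): Point on the axis of the only empty collar, 53 mm above the turntable's origin, z up: the lowest height that the depth stop's cap can have. A vessel is home when its underside has been pushed onto the cap, wherever that is, with a few newtons. The nearest beakers stand 83 mm away, centre to centre, along the circle.
- mouth (a point): Centre of the empty collar's mouth, 36 mm above seat. White collar, 60 mm outside, bore 42.4 mm, bevelled to 49 mm over the top 6 mm. Three spring balls stand 2.5 mm out of the bore, 24 mm above seat. By its weight alone a vessel stops on them, underside 16 to 21 mm above seat; pushing slowly past takes 4 to 10 N (more when fast); after that it slides with 0 to 3 N of rubbing.
- reagent_jar: Bystander: amber glass jar with black cap, 54 mm wide, 75 mm high; origin at its underside.
- wash_bottle: Bystander: white wash bottle, 68 mm wide, 170 mm high; origin at its underside.
- check_weight: Bystander: steel knob weight, 32 mm wide, 46 mm high; origin at its underside.
- spatula: Bystander: steel lab spoon lying flat, 180 mm long; origin under its middle.
- dish: Bystander: white porcelain dish, 80 mm wide, 22 mm high; origin at its underside.
- glass_beaker: Bystander: clear glass beaker, 60 mm wide, 75 mm high; origin at its underside.
- spare_cap: Bystander: black plastic cap lying on the bench, 42 mm wide, 14 mm high; origin at its underside.
Mind the look-alikes: they are no part of the job. Leave any yellow look-alike of the vessel_a alone. Leave any purple look-alike of the vessel_b alone.

How it is judged:
On the way, in this order (a step that is already met when the one before it is completed fails the run):
1. both vessels stand upright on opposite pans (centres within 30 mm of the pans' centres), touched by nothing but the pans, and the beam has tipped to one side and come to rest ((((horizontal distance between vessel_a and pan_left below 0.03 m and z of vessel_a in the frame of pan_left between -0.004 and 0.004 m and angle between vessel_a's own z axis and vertical below 0.1 rad) and (horizontal distance between vessel_b and pan_right below 0.03 m and z of vessel_b in the frame of pan_right between -0.004 and 0.004 m and angle between vessel_b's own z axis and vertical below 0.1 rad)) or ((horizontal distance between vessel_a and pan_right below 0.03 m and z of vessel_a in the frame of pan_right between -0.004 and 0.004 m and angle between vessel_a's own z axis and vertical below 0.1 rad) and (horizontal distance between vessel_b and pan_left below 0.03 m and z of vessel_b in the frame of pan_left between -0.004 and 0.004 m and angle between vessel_b's own z axis and vertical below 0.1 rad))) and contact force between the fingers and vessel_a below 0.05 N and contact force between the fingers and vessel_b below 0.05 N and contact force between each of the arm, the fingers and balance below 0.05 N and (value of joint beam above 0.08 rad or value of joint beam below -0.08 rad) and velocity of joint beam between -0.1 and 0.1 rad/s), for 0.2 s.
2. a vessel in the empty collar is pressed onto the depth stop with more than 3 N (((contact force between vessel_a and stop above 3 N and z of vessel_a in the frame of seat below 0.0115 m and horizontal distance between vessel_a and seat below 0.004 m) or (contact force between vessel_b and stop above 3 N and z of vessel_b in the frame of seat below 0.0115 m and horizontal distance between vessel_b and seat below 0.004 m))), for 0.05 s.
At the end, for the whole second after the job is handed in: The heavier vessel stands in the empty collar, past the balls (underside less than 11.5 mm above seat), within 4 mm of its axis and upright within 0.06 rad; the lighter one (under 0.96 N) stands upright on a pan, its centre within 30 mm of the pan's; both are at rest ((((horizontal distance between vessel_a and seat below 0.004 m and z of vessel_a in the frame of seat between -0.004 and 0.0115 m and angle between vessel_a's own z axis and vertical below 0.06 rad and linear speed of vessel_a below 0.02 m/s) and (((horizontal distance between vessel_b and pan_left below 0.03 m and z of vessel_b in the frame of pan_left between -0.004 and 0.004 m and angle between vessel_b's own z axis and vertical below 0.1 rad) or (horizontal distance between vessel_b and pan_right below 0.03 m and z of vessel_b in the frame of pan_right between -0.004 and 0.004 m and angle between vessel_b's own z axis and vertical below 0.1 rad)) and contact force between vessel_b and balance between 0.3 and 0.96 N and linear speed of vessel_b below 0.02 m/s)) or ((horizontal distance between vessel_b and seat below 0.004 m and z of vessel_b in the frame of seat between -0.004 and 0.0115 m and angle between vessel_b's own z axis and vertical below 0.06 rad and linear speed of vessel_b below 0.02 m/s) and (((horizontal distance between vessel_a and pan_left below 0.03 m and z of vessel_a in the frame of pan_left between -0.004 and 0.004 m and angle between vessel_a's own z axis and vertical below 0.1 rad) or (horizontal distance between vessel_a and pan_right below 0.03 m and z of vessel_a in the frame of pan_right between -0.004 and 0.004 m and angle between vessel_a's own z axis and vertical below 0.1 rad)) and contact force between vessel_a and balance between 0.3 and 0.96 N and linear speed of vessel_a below 0.02 m/s)))); the robot touches nothing.
It fails at once if the balance is pressed with more than 20 N by a vessel or the gripper (contact force between any of vessel_a, vessel_b, the fingers, the arm and balance above 20 N).
It fails at once if the collar's depth stop is pressed with more than 20 N by a vessel, or the turntable by the gripper (contact force between any of vessel_a, vessel_b and stop above 20 N or contact force between any of the fingers, the arm and turntable above 20 N).
It fails at once if a vessel is dropped (falls faster than 0.4 m/s out of the fingers) ((linear speed of vessel_a above 0.4 m/s and contact force between the fingers and vessel_a below 0.05 N) or (linear speed of vessel_b above 0.4 m/s and contact force between the fingers and vessel_b below 0.05 N)).
It fails at once if a vessel is tipped by more than 0.5 rad (angle between any of vessel_a, vessel_b's own z axis and vertical above 0.5 rad).
It fails at once if a bystander is moved by more than 30 mm (distance of any of reagent_jar, wash_bottle, check_weight, spatula, dish, glass_beaker, spare_cap from where it was at the start of the episode above 0.03 m).
It also fails if it takes over 72 s, if anything falls off the work surface, if the arm or the gripper's body presses on something with over 40 N, if the wrist force passes 120 N, or if a joint passes its speed limit or range.

## Working session

There is one attempt and no reset: what is moved stays moved. The work goes in short steps, Python scripts to look and compute and a tool call to move; the robot and the scene stay as the last step left them, time stands still between calls to the robot, and variables do not carry over. Pictures are saved under pics/ and viewed, at most 10 in all, crops included, and the job is handed in when it is done.

Besides the shell and the picture viewer there is one more tool, called after "Emit:" as name(argument=value, ...) on one line, values as JSON. jog_arm: Moves the arm, as the interface text tells. Shift numbers are shares of 0.08 m and turn numbers shares of pi/2 rad, none past 1 either way. Its arguments: {"type":"object","properties":{"plan":{"type":"string"},"hand":{"type":"number"}},"required":["plan"]}

```bash
mkdir -p pics; cat > h.py <<'E'
import numpy as np, cv2
from plant import sense, get_image, camera_model, finish_job
def grab(n,f=None):
    im=get_image(n); 
    if f: cv2.imwrite('pics/'+f,im[:,:,::-1])
    return im
def ray(m,uv):
    K=np.array(m['mtx']);d=np.array(m['distortion'],float)
    p=cv2.undistortPoints(np.array(uv,float).reshape(-1,1,2),K,d).reshape(-1,2)
    R=cv2.Rodrigues(np.array(m['rvec'],float))[0];t=np.array(m['tvec'],float).ravel()
    return -R.T@t, np.c_[p,np.ones(len(p))]@R
def onz(m,uv,z):
    c,d=ray(m,uv); return c+d*((z-c[2])/d[:,2])[:,None]
def proj(m,P):
    return cv2.projectPoints(np.array(P,float).reshape(-1,1,3),np.array(m['rvec'],float),np.array(m['tvec'],float),np.array(m['mtx']),np.array(m['distortion'],float))[0].reshape(-1,2)
E
python3 - <<'E'
from h import *
import json
print(sense())
for n in('scene','top'):
    grab(n,n+'0.png'); m=camera_model(n); c,_=ray(m,[[320,200]]); print(n,c,m['mtx'])
E
```

```text
{'clock': 0.0, 'joint_pos': array([ 1.30801047e+00,  2.38748645e-01, -1.42305306e-02,  1.31923630e+00,
        2.92506750e-05,  1.57080030e+00]), 'joint_velocities': array([ 0.0003643 , -0.00029273,  0.00064145,  0.00187026,  0.00122333,
        0.00136122]), 'joint_torque': array([ 2.13614963e-03, -5.38776898e+01,  3.46439803e+01,  1.84013403e-02,
        1.09849780e-04, -2.94642497e-06]), 'tool_pos': array([0.13626218, 0.50657264, 0.23070374]), 'tool_rot': array([-1.07462571e-04,  1.31017137e-01,  9.91379850e-01, -7.01539683e-04]), 'force': array([ 0.46807027, -0.68869099, -0.24236483]), 'wrist_torque': array([ 0.02865971, -0.01721001, -0.01227251]), 'finger_force': 0.0, 'opening': 1.003970223735559}
scene [0.95196106 0.56270312 0.87092654] [[434.32183698   0.         312.73491307]
 [  0.         434.32183698 202.58048202]
 [  0.           0.           1.        ]]
top [0.43736539 0.03220703 0.98081136] [[368.33390401   0.         325.31817848]
 [  0.         368.33390401 195.75790495]
 [  0.           0.           1.        ]]
```

View pics/scene0.png

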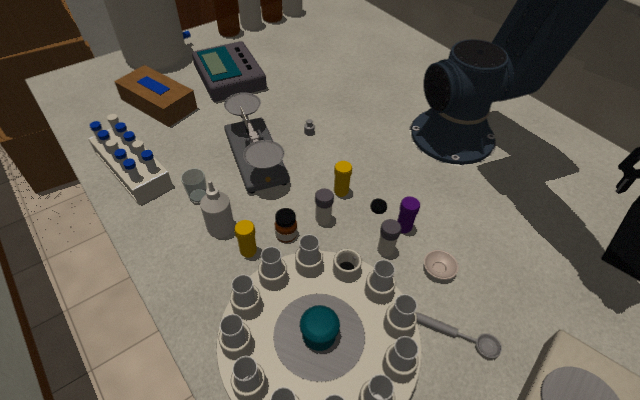

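View pics/top0.png

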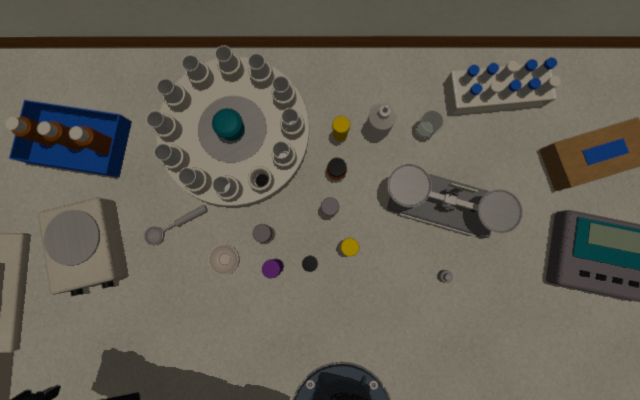

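The top view shows grey caps at (262,233) and (329,207), with the look-alikes being yellow (341,127) and (349,247), purple (271,268), and black (336,168, the jar) and (309,264, the spare cap). In the scene view the grey caps are at (324,195) and (390,228). The empty collar is at (261,180) and the pans are at (408,186) and (498,212) in the top view.

```bash
python3 - <<'E'
from h import *
t=cv2.imread('pics/top0.png'); s=cv2.imread('pics/scene0.png')
a=cv2.resize(t[140:260,220:380],None,fx=3.5,fy=3.5,interpolation=cv2.INTER_CUBIC)
cv2.imwrite('pics/crop1.png',a)
m=camera_model('top'); ms=camera_model('scene')
for n,uv,us,z in(('v1',(262,233),(390,228),.098),('v2',(329,207),(324,195),.098),('collar',(261,179),(347,260),.094),('panL',(408,186),(265,154),.11),('panR',(498,212),(242,105),.11),('knob',(228,124),(320,322),.11)):
    print(n,onz(m,[uv],z)[0].round(4), onz(ms,[us],z)[0].round(4))
g=cv2.medianBlur(cv2.cvtColor(t,cv2.COLOR_BGR2GRAY),3)
g4=cv2.resize(g,None,fx=4,fy=4,interpolation=cv2.INTER_CUBIC)
for n,(u,v),r0,r1,z in(('v1',(262,233),8,11,.098),('v2',(329,207),8,11,.098),('collar',(261,179),10,14,.094),('panL',(408,186),19,24,.11),('panR',(498,212),19,24,.11)):
    w=r1+10; x0,y0=(u-w)*4,(v-w)*4
    c=cv2.HoughCircles(g4[y0:y0+8*w,x0:x0+8*w],cv2.HOUGH_GRADIENT,1,200,param1=60,param2=8,minRadius=r0*4-4,maxRadius=r1*4+4)
    if c is None: print(n,None);continue
    c=c[0,0]; uv=((x0+c[0])/4-.375,(y0+c[1])/4-.375); P=onz(m,[uv,(uv[0]+c[2]/4,uv[1])],z); print(n,np.round(uv,1),c[2]/4,P[0].round(4),'diam',2*np.linalg.norm(P[1]-P[0]).round(4))
E
```

```text
v1 [0.4514 0.1933 0.098 ] [0.4563 0.1979 0.098 ]
v2 [0.5144 0.0334 0.098 ] [0.5163 0.0334 0.098 ]
collar [0.5827 0.1998 0.094 ] [0.586  0.2051 0.094 ]
panL [ 0.5643 -0.1547  0.11  ] [ 0.5605 -0.1567  0.11  ]
panR [ 0.5031 -0.3654  0.11  ] [ 0.5053 -0.3658  0.11  ]
knob [0.716  0.2812 0.11  ] [0.7211 0.2888 0.11  ]
v1 [261.8 232.8] 9.6 [0.452  0.1939 0.098 ] diam 0.046
v2 [329.5 205.2] 8.925 [0.5186 0.0322 0.098 ] diam 0.043
collar [259.2 177.8] 9.55 [0.5857 0.2041 0.094 ] diam 0.0468
panL [409.  183.8] 20.325 [ 0.5698 -0.1572  0.11  ] diam 0.0968
panR [499. 212.] 22.95 [ 0.5032 -0.3677  0.11  ] diam 0.108
```

View pics/crop1.png

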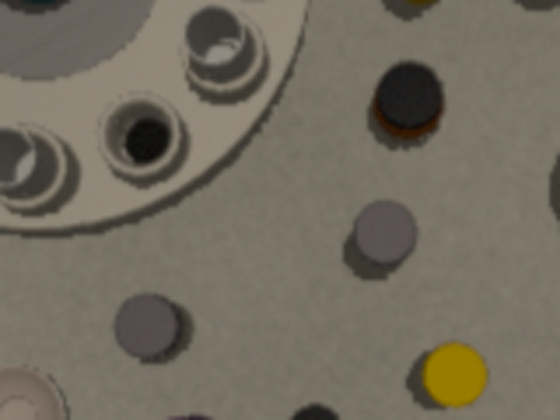

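The crop confirms two plain grey caps, centred at about (262,233) and (330,206). The collar mouth is at about (261,179), and the black jar and the yellow vessel are clear of both. Pan spacing (220 mm) and collar-to-knob distance (158 mm) both check out, so I'm moving above the first vessel.

Emit:
jog_arm(plan="-0.92 -0.53 0 0 0 -0.167; -0.92 -0.53 0 0 0 -0.167; -0.92 -0.53 0 0 0 -0.167", hand=0)

```text
clock: 0.4
tool_pos: [0.1983, 0.444, 0.2311]
tool_rot: [0.0, -0.001, 1.0, -0.001]
force: [-0.5, 0.3, 0.2]
opening: 0.996
finger_force: 0.0
```

Emit:
jog_arm(plan="-1 -1 0 0 0 0; -1 -1 0 0 0 0; -1 -1 0 0 0 0")

```text
clock: 0.7
tool_pos: [0.2781, 0.3644, 0.2312]
tool_rot: [0.0, 0.002, 1.0, -0.001]
force: [-0.1, -0.3, 0.4]
opening: 0.999
finger_force: 0.0
```

Emit:
jog_arm(plan="-1 -1 0 0 0 0; -1 -1 0 0 0 0; -1 -1 0 0 0 0")

```text
clock: 1.0
tool_pos: [0.3584, 0.2847, 0.2312]
tool_rot: [0.0, 0.002, 1.0, -0.0]
force: [-1.0, 0.4, 0.6]
opening: 0.997
finger_force: 0.0
```

Emit:
jog_arm(plan="-1 -1 0 0 0 0; -1 -1 0 0 0 0; -1 -1 0 0 0 0; -1 -1 0 0 0 0; -1 -1 0 0 0 0")

```text
clock: 1.5
tool_pos: [0.4357, 0.2074, 0.231]
tool_rot: [-0.001, 0.001, 1.0, 0.0]
force: [0.2, -0.3, -0.2]
opening: 0.997
finger_force: 0.0
```

```bash
python3 - <<'E'
from h import *
s=sense();print(s['clock'],s['tool_pos'],s['tool_rot'],s['force']);m=camera_model('wrist');grab('wrist','w1.png')
print(ray(m,[[320,200]])); print(proj(m,[[.4515,.194,.098],[.584,.202,.094],[.517,.032,.098]]))
E
```

```text
1.5 [0.43572603 0.20742191 0.23103753] [-5.24024919e-04  5.45781555e-04  9.99999712e-01  6.36659851e-05] [ 0.24865447 -0.32634526 -0.18401938]
(array([0.35719805, 0.20801847, 0.37384131]), array([[ 0.30718144, -0.0212234 , -0.95163597]]))
[[310.86565124 205.85778076]
 [321.36030119 330.05819989]
 [140.37863598 271.7523615 ]]
```

View pics/w1.png

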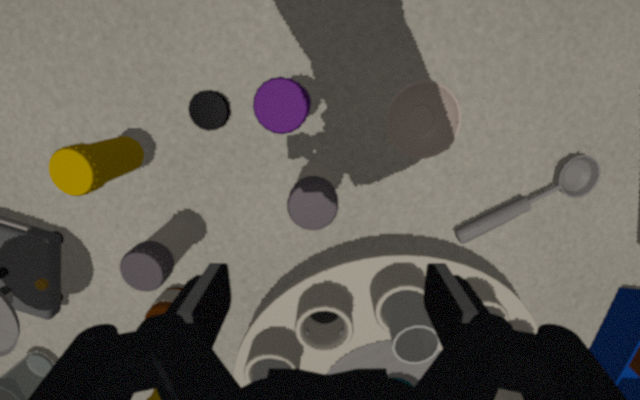

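The wrist view shows the v1 cap at (313,203), v2 cap at (146,266), and the collar mouth at about (325,327).

```bash
cat >> h.py <<'E'
def circ(im,uv,r0,r1,p2=10):
    g=cv2.GaussianBlur(cv2.cvtColor(im,cv2.COLOR_RGB2GRAY),(3,3),0);u,v=map(int,uv);w=int(r1+12);x,y=max(u-w,0),max(v-w,0)
    c=cv2.HoughCircles(g[y:v+w,x:u+w],cv2.HOUGH_GRADIENT,1,200,param1=60,param2=p2,minRadius=r0,maxRadius=r1)
    return None if c is None else c[0,0]+[x,y,0]
E
python3 - <<'E'
from h import *
m=camera_model('wrist');im=cv2.imread('pics/w1.png')[:,:,::-1].copy()
for n,uv,z,r in(('v1',(313,203),.098,(22,29)),('v2',(146,266),.098,(22,29)),('mouth',(325,327),.094,(22,32))):
    c=circ(im,uv,*r); print(n,onz(m,[uv],z)[0].round(4),c, c is not None and onz(m,[c[:2]],z)[0].round(4))
E
```

```text
v1 [0.4487 0.1962 0.098 ] [311.5        203.5         26.20000076] [0.4492 0.1949 0.098 ]
v2 [0.5108 0.039  0.098 ] [145.5        264.5         26.20000076] [0.5092 0.0388 0.098 ]
mouth [0.5802 0.2061 0.094 ] [323.5        337.5         31.39999962] [0.5931 0.2046 0.094 ]
```

Emit:
jog_arm(plan="-0.18 -0.16 0.5 0 0 0; -0.18 -0.16 1 0 0 0; -0.18 -0.16 1 0 0 0")

```text
clock: 1.85
tool_pos: [0.447, 0.1938, 0.1474]
tool_rot: [-0.004, -0.0, 1.0, -0.001]
force: [-0.9, -0.7, 0.2]
opening: 1.003
finger_force: 0.0
```

Emit:
jog_arm(plan="0 0 0.4 0 0 0; 0 0 0.8 0 0 0; 0 0 1 0 0 0")

```text
clock: 2.15
tool_pos: [0.4498, 0.195, 0.0711]
tool_rot: [-0.0, -0.001, 1.0, -0.0]
force: [0.3, -0.2, 0.7]
opening: 0.999
finger_force: 0.0
```

Emit:
jog_arm(plan="0 0 0.12 0 0 0; 0 0 0.12 0 0 0; 0 0 0.12 0 0 0; 0 0 0.12 0 0 0; 0 0 0.12 0 0 0")

```text
clock: 2.65
tool_pos: [0.4513, 0.1942, 0.0627]
tool_rot: [0.001, 0.0, 1.0, 0.0]
force: [-0.0, 0.1, 0.6]
opening: 1.0
finger_force: 0.0
```

Emit:
jog_arm(plan="0 0 0 0 0 0; 0 0 0 0 0 0; 0 0 0 0 0 0; 0 0 0 0 0 0; 0 0 0 0 0 0; 0 0 0 0 0 0; 0 0 0 0 0 0; 0 0 0 0 0 0", hand=1)

```text
clock: 3.45
tool_pos: [0.4509, 0.194, 0.0621]
tool_rot: [0.0, 0.0, 1.0, 0.0]
force: [-0.6, -0.2, 6.2]
opening: 0.499
finger_force: 60.3
```

Emit:
jog_arm(plan="0 0 -0.3 0 0 0; 0 0 -0.3 0 0 0; 0 0 -0.3 0 0 0; 0 0 -0.3 0 0 0; 0 0 -0.3 0 0 0; 0 0 -0.3 0 0 0")

```text
clock: 4.05
tool_pos: [0.4504, 0.1938, 0.0851]
tool_rot: [-0.0, 0.0, 1.0, -0.0]
force: [-0.3, 0.5, -1.4]
opening: 0.502
finger_force: 61.0
```

```bash
python3 - <<'E'
from h import *
F=[]
for i in range(6): grab('wrist','w2.png' if i==5 else None); F.append(sense()['force'])
print(np.mean(F,0),np.std(F,0),sense())
E
```

```text
[ 0.00319876  0.10013179 -0.71122489] [0.24283368 0.48236961 0.54550982] {'clock': 4.35, 'joint_pos': array([ 4.06384815e-01,  2.77185869e-01, -3.56455799e-01,  9.37334258e-01,
       -1.11481922e-04,  4.06851222e-01]), 'joint_velocities': array([-0.00124321, -0.00187807,  0.0012514 , -0.00110468, -0.00040546,
       -0.0006303 ]), 'joint_torque': array([ 3.84761715e-04, -5.22298265e+01,  2.99015790e+01,  2.12331004e-03,
       -6.67056738e-04, -1.13588789e-05]), 'tool_pos': array([0.45070079, 0.19391726, 0.08561459]), 'tool_rot': array([-6.04318960e-05,  2.33198473e-04,  9.99999967e-01, -8.67123035e-05]), 'force': array([ 0.36273816,  0.59484158, -1.29175407]), 'wrist_torque': array([-0.03564966, -0.00996054,  0.042361  ]), 'finger_force': 60.99942684173584, 'opening': 0.501521078632171}
```

View pics/w2.png

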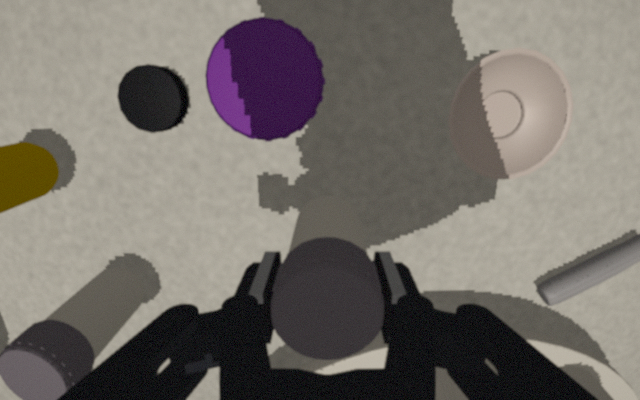

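The vessel is gripped, with the cap between the pads at about (327,298). I'm weighing it by averaging force readings.

```bash
python3 - <<'E'
from h import *
F=[];T=[]
for i in range(30): get_image('wrist'); s=sense(); F.append(s['force'][2]); T.append(s['joint_torque'][1:3])
print(np.mean(F),np.std(F)/30**.5,np.mean(T,0),np.std(T,0)/30**.5,s['clock'])
E
```

```text
-0.5077301484205831 0.09686034801411263 [-52.27839088  29.93397677] [0.0024992 0.001044 ] 5.85
```

Mean is about 0.54 N, so v1 is most likely the lighter one. I'm taking it to the right pan; the left pan then gets v2, nearer the collar.

Emit:
jog_arm(plan="0 0 -0.4 0 0 0; 0 0 -0.8 0 0 0; 0 0 -1 0 0 0")

```text
clock: 6.15
tool_pos: [0.4515, 0.1943, 0.1681]
tool_rot: [0.001, 0.0, 1.0, 0.0]
force: [1.1, -0.1, -0.7]
opening: 0.499
finger_force: 61.1
```

Emit:
jog_arm(plan="0 -0.3 -0.4 0 0 0; 0 -0.6 -0.8 0 0 0; 0 -1 -1 0 0 0")

```text
clock: 6.45
tool_pos: [0.4514, 0.1139, 0.2482]
tool_rot: [0.002, -0.0, 1.0, 0.0]
force: [0.9, -0.6, -0.5]
opening: 0.497
finger_force: 61.2
```

Emit:
jog_arm(plan="0 -0.5 0 0 0 0; 0 -1 0 0 0 0")

```text
clock: 6.65
tool_pos: [0.4508, 0.0328, 0.2465]
tool_rot: [0.001, -0.0, 1.0, -0.0]
force: [1.4, 0.2, -0.4]
opening: 0.497
finger_force: 61.2
```

Emit:
jog_arm(plan="0 -0.5 0 0 0 0; 0 -1 0 0 0 0")

```text
clock: 6.85
tool_pos: [0.4503, -0.0476, 0.2459]
tool_rot: [0.0, 0.0, 1.0, -0.0]
force: [1.0, 0.0, -0.5]
opening: 0.5
finger_force: 61.2
```

Emit:
jog_arm(plan="0 -0.5 0 0 0 0; 0 -1 0 0 0 0")

```text
clock: 7.05
tool_pos: [0.4503, -0.1277, 0.2459]
tool_rot: [0.0, 0.0, 1.0, -0.0]
force: [0.5, 0.7, -0.4]
opening: 0.497
finger_force: 61.2
```

Emit:
jog_arm(plan="0 -0.5 0 0 0 0; 0 -1 0 0 0 0")

```text
clock: 7.25
tool_pos: [0.4502, -0.2077, 0.2458]
tool_rot: [0.0, 0.0, 1.0, -0.0]
force: [1.2, -0.7, -0.1]
opening: 0.499
finger_force: 61.2
```

Emit:
jog_arm(plan="0 -0.5 0 0 0 0; 0 -1 0 0 0 0")

```text
clock: 7.45
tool_pos: [0.4502, -0.2878, 0.2458]
tool_rot: [0.0, 0.0, 1.0, -0.0]
force: [1.5, 0.2, -1.4]
opening: 0.502
finger_force: 61.2
```

Emit:
jog_arm(plan="-0.3 -0.5 0 0 0 0; -0.66 -1 0 0 0 0; -0.66 -1 0 0 0 0; -0.66 -1 0 0 0 0; -0.66 -1 0 0 0 0")

```text
clock: 7.95
tool_pos: [0.5027, -0.3653, 0.2457]
tool_rot: [-0.0, 0.0, 1.0, 0.0]
force: [-0.3, -0.1, -0.5]
opening: 0.503
finger_force: 61.5
```

```bash
python3 - <<'E'
from h import *
s=sense();print(s['clock'],s['tool_pos'],s['force'],s['joint_torque'][1:3],s['opening'])
m=camera_model('wrist');print(proj(m,[[.504,-.366,.11],[.565,-.155,.11]]));grab('wrist','w3.png')
E
```

```text
7.95 [ 0.50273944 -0.36534327  0.24567669] [-0.27072557 -0.09207259 -0.54545791] [-65.72170973  35.67002535] 0.5025257132882138
[[325.71812203 188.65173875]
 [550.32370583 251.33610361]]
```

View pics/w3.png

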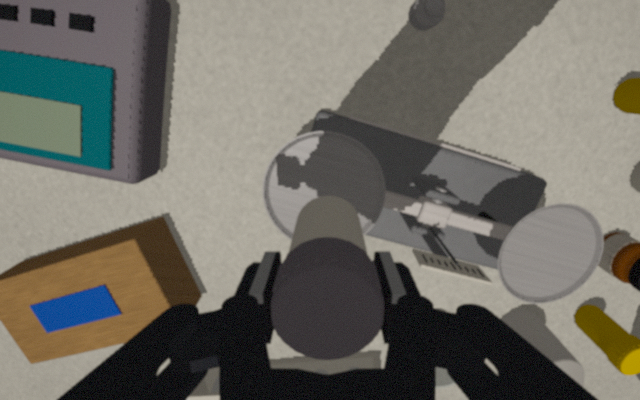

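The right pan is centred at (325,190) against a prediction of (326,189), and the left pan is at (550,253) against (550,251). Both agree, so I'm lowering.

Emit:
jog_arm(plan="0 0 0.4 0 0 0; 0 0 0.8 0 0 0; 0 0 0.84 0 0 0; 0 0 0.88 0 0 0; 0 0 0.92 0 0 0; 0 0 0.96 0 0 0; 0 0 0.98 0 0 0; 0 0 1 0 0 0; 0 0 1 0 0 0")

```text
clock: 8.9
tool_pos: [0.5032, -0.3661, 0.1658]
tool_rot: [-0.0, 0.0, 1.0, -0.0]
force: [-0.3, 0.6, -1.0]
opening: 0.497
finger_force: 61.5
```

Emit:
jog_arm(plan="0 0 0.015 0 0 0; 0 0 0.03 0 0 0; 0 0 0.03 0 0 0")

```text
clock: 9.2
tool_pos: [0.5032, -0.366, 0.1631]
tool_rot: [-0.0, 0.0, 1.0, 0.0]
force: [0.1, -0.1, -0.5]
opening: 0.498
finger_force: 61.5
```

```bash
python3 - <<'E'
from h import *
s=sense();print(s['clock'],s['tool_pos'],s['force'],s['joint_torque'][1:3])
E
```

```text
9.2 [ 0.50316554 -0.36604917  0.16314693] [ 0.12934103 -0.06869262 -0.53321644] [-68.54641914  34.2562294 ]
```

Emit:
jog_arm(plan="0 0 0.01 0 0 0; 0 0 0.02 0 0 0; 0 0 0.02 0 0 0")

```text
clock: 9.5
tool_pos: [0.5032, -0.3661, 0.1617]
tool_rot: [-0.0, 0.0, 1.0, -0.0]
force: [0.8, 0.6, -0.7]
opening: 0.498
finger_force: 61.5
```

Emit:
jog_arm(plan="0 0 0.01 0 0 0; 0 0 0.02 0 0 0; 0 0 0.02 0 0 0")

```text
clock: 9.8
tool_pos: [0.5035, -0.3661, 0.1614]
tool_rot: [0.001, 0.0, 1.0, -0.0]
force: [-0.9, 1.9, 7.0]
opening: 0.499
finger_force: 62.4
```

Contact is at TCP z = 0.1614, so the pan stop is at about 0.0994 and the balance sits about 4.4 mm up. I'll relieve the force, release and retreat.

Emit:
jog_arm(plan="0 0 -0.013 0 0 0; 0 0 -0.013 0 0 0")

```text
clock: 10.0
tool_pos: [0.5034, -0.3661, 0.1615]
tool_rot: [0.0, 0.0, 1.0, -0.0]
force: [-0.1, 0.2, 4.2]
opening: 0.499
finger_force: 61.8
```

Emit:
jog_arm(plan="0 0 0 0 0 0; 0 0 0 0 0 0; 0 0 0 0 0 0; 0 0 0 0 0 0; 0 0 0 0 0 0", hand=0)

```text
clock: 10.5
tool_pos: [0.5032, -0.3661, 0.1611]
tool_rot: [-0.0, 0.0, 1.0, -0.0]
force: [0.3, -0.6, 0.9]
opening: 1.003
finger_force: 0.0
```

Emit:
jog_arm(plan="0 0 -0.3 0 0 0; 0 0 -0.7 0 0 0; 0 0 -1 0 0 0; 0 0 -1 0 0 0; 0 0 -1 0 0 0")

```text
clock: 11.0
tool_pos: [0.5034, -0.3662, 0.2413]
tool_rot: [0.0, 0.0, 1.0, -0.0]
force: [0.1, -0.3, 0.2]
opening: 1.0
finger_force: 0.0
```

```bash
python3 - <<'E'
from h import *
s=sense();print(s['clock'],s['tool_pos'],s['force']);mw=camera_model('wrist')
print(proj(mw,[[.503,-.366,.197]]))
w=grab('wrist');t=grab('top');cv2.imwrite('pics/c4.png',np.hstack([w,cv2.resize(t[80:280,220:540],(640,400))])[:, :, ::-1][::1])
im=cv2.imread('pics/c4.png');cv2.imwrite('pics/c4.png',cv2.resize(im,(800,250)))
E
```

```text
11.0 [ 0.50338623 -0.36618426  0.24128572] [ 0.10730621 -0.25743961  0.19256695]
[[326.67311205 228.28999907]]
```

View pics/c4.png

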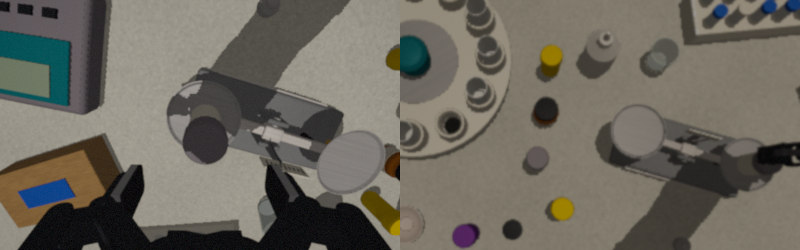

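v1 stands upright on the right pan, with its cap at (204,140) in the left half of the picture. Next I'm going above v2.

Emit:
jog_arm(plan="0 0.5 -0.1 0 0 0; 0 1 -0.1 0 0 0")

```text
clock: 11.3
tool_pos: [0.5028, -0.2857, 0.2481]
tool_rot: [-0.001, 0.001, 1.0, 0.0]
force: [0.9, 0.8, 0.4]
opening: 1.0
finger_force: 0.0
```

Emit:
jog_arm(plan="0 0.5 0 0 0 0; 0 1 0 0 0 0")

```text
clock: 11.5
tool_pos: [0.5026, -0.2045, 0.2479]
tool_rot: [-0.001, 0.0, 1.0, 0.0]
force: [0.1, -0.1, -0.4]
opening: 1.0
finger_force: 0.0
```

Emit:
jog_arm(plan="0 0.5 0 0 0 0; 0 1 0 0 0 0")

```text
clock: 11.7
tool_pos: [0.5025, -0.1244, 0.248]
tool_rot: [-0.001, 0.0, 1.0, 0.0]
force: [0.8, -0.5, 0.4]
opening: 1.0
finger_force: 0.0
```

Emit:
jog_arm(plan="0 0.5 0 0 0 0; 0 1 0 0 0 0")

```text
clock: 11.9
tool_pos: [0.5026, -0.0445, 0.248]
tool_rot: [-0.001, 0.0, 1.0, 0.0]
force: [0.9, -0.2, -0.2]
opening: 0.999
finger_force: 0.0
```

Emit:
jog_arm(plan="0 0.5 0 0 0 0; -0.12 1 0 0 0 0; -0.12 1 0 0 0 0; -0.12 1 0 0 0 0; -0.12 1 0 0 0 0")

```text
clock: 12.4
tool_pos: [0.5125, 0.0334, 0.2484]
tool_rot: [-0.001, 0.0, 1.0, -0.0]
force: [0.7, -0.7, -0.3]
opening: 0.997
finger_force: 0.0
```

```bash
python3 - <<'E'
from h import *
s=sense();print(s['clock'],s['tool_pos'],s['force']);m=camera_model('wrist')
p=proj(m,[[.5145,.035,.098]])[0];im=grab('wrist','w5.png');c=circ(im,p,20,40);print(p,c,onz(m,[c[:2]],.098))
E
```

```text
12.4 [0.51253953 0.033355   0.2484431 ] [ 0.68941027 -0.74798101 -0.32687823]
[328.49968225 184.91637881] [325.5        185.5         25.10000038] [[0.51503792 0.03232048 0.098     ]]
```

View pics/w5.png

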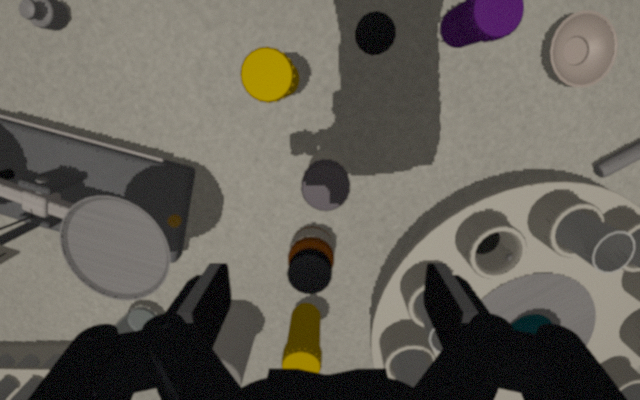

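v2's cap is at (326,185), which puts it at (0.515,0.0325). I'm grasping it and weighing it by joint torque in the same way.

Emit:
jog_arm(plan="-0.03 -0.01 0.5 0 0 0; -0.03 -0.01 1 0 0 0; -0.03 -0.01 1 0 0 0")

```text
clock: 12.75
tool_pos: [0.5121, 0.0317, 0.1649]
tool_rot: [-0.004, 0.001, 1.0, -0.0]
force: [-1.9, -0.4, -0.5]
opening: 0.999
finger_force: 0.0
```

Emit:
jog_arm(plan="0 0 0.4 0 0 0; 0 0 0.8 0 0 0; 0 0 1 0 0 0")

```text
clock: 13.05
tool_pos: [0.5152, 0.0322, 0.0888]
tool_rot: [-0.0, 0.001, 1.0, -0.0]
force: [-0.1, 0.3, -0.1]
opening: 1.001
finger_force: 0.0
```

Emit:
jog_arm(plan="0 0 0.2 0 0 0; 0 0 0.33 0 0 0; 0 0 0.33 0 0 0; 0 0 0.33 0 0 0")

```text
clock: 13.45
tool_pos: [0.5161, 0.0328, 0.0638]
tool_rot: [0.0, 0.001, 1.0, -0.0]
force: [-0.3, 0.4, 0.6]
opening: 0.998
finger_force: 0.0
```

Emit:
jog_arm(plan="0 0 0 0 0 0; 0 0 0 0 0 0; 0 0 0 0 0 0; 0 0 0 0 0 0; 0 0 0 0 0 0; 0 0 0 0 0 0; 0 0 0 0 0 0", hand=1)

```text
clock: 14.15
tool_pos: [0.516, 0.033, 0.0636]
tool_rot: [0.001, 0.0, 1.0, -0.0]
force: [-1.0, -1.1, 6.4]
opening: 0.501
finger_force: 60.2
```

Emit:
jog_arm(plan="0 0 -0.5 0 0 0; 0 0 -1 0 0 0; 0 0 -1 0 0 0; 0 0 -1 0 0 0; 0 0 -1 0 0 0")

```text
clock: 14.65
tool_pos: [0.5147, 0.0331, 0.1419]
tool_rot: [-0.001, 0.0, 1.0, -0.0]
force: [-1.1, 0.3, -1.6]
opening: 0.499
finger_force: 62.7
```

```bash
python3 - <<'E'
from h import *
F=[]
for i in range(30): get_image('wrist'); s=sense(); F.append(s['force'][2])
print(np.mean(F),np.std(F)/30**.5,s['joint_torque'][1:3],s['tool_pos'],s['clock'])
E
```

```text
-1.4151198128710472 0.09691871541494894 [-54.73475933  32.85702467] [0.51542279 0.03311937 0.14274847] 16.15
```

v2 reads 1.41 N and v1 read 0.54 N, so v2 is the heavy one. I'll carry it to the left pan and press that pan gently down before letting go.

Emit:
jog_arm(plan="0 0 -0.5 0 0 0; 0 -0.15 -1 0 0 0; 0 -0.35 -1 0 0 0")

```text
clock: 16.45
tool_pos: [0.5178, 0.0053, 0.2277]
tool_rot: [0.004, -0.0, 1.0, 0.0]
force: [0.8, 0.2, -2.2]
opening: 0.498
finger_force: 63.0
```

Emit:
jog_arm(plan="-0.15 -0.5 -0.35 0 0 0; -0.3 -1 -0.35 0 0 0")

```text
clock: 16.65
tool_pos: [0.5406, -0.0756, 0.2541]
tool_rot: [0.002, -0.001, 1.0, -0.0]
force: [1.5, 0.8, -1.0]
opening: 0.503
finger_force: 63.2
```

Emit:
jog_arm(plan="-0.16 -0.5 0 0 0 0; -0.33 -1 0 0 0 0; -0.33 -1 0 0 0 0; -0.33 -1 0 0 0 0; -0.33 -1 0 0 0 0")

```text
clock: 17.15
tool_pos: [0.5654, -0.1544, 0.2507]
tool_rot: [-0.0, 0.0, 1.0, 0.0]
force: [-0.4, -0.1, -1.1]
opening: 0.498
finger_force: 63.7
```

```bash
python3 - <<'E'
from h import *
s=sense();print(s['clock'],s['tool_pos'],s['force']);m=camera_model('wrist')
p=proj(m,[[.565,-.155,.1214]])[0];im=grab('wrist');c=circ(im,p,45,75);print(p,c,onz(m,[c[:2],c[:2]+[c[2],0]],.1214))
t=grab('top');m=camera_model('top');cv2.imwrite('pics/w6.png',im[:,:,::-1])
E
```

```text
17.15 [ 0.56544336 -0.15438343  0.25065524] [-0.39987368 -0.11580038 -1.06157195]
[325.72246492 188.80310995] [323.5 190.5  62. ] [[ 0.56646813 -0.15685288  0.1214    ]
 [ 0.56648072 -0.10512954  0.1214    ]]
```

Emit:
jog_arm(plan="0 0 0.4 0 0 0; 0 0 0.7 0 0 0; 0 0 0.78 0 0 0; 0 0 0.8 0 0 0; 0 0 0.8 0 0 0")

```text
clock: 17.75
tool_pos: [0.5662, -0.1546, 0.1878]
tool_rot: [0.001, -0.0, 1.0, -0.0]
force: [-0.6, -0.5, -1.2]
opening: 0.504
finger_force: 63.3
```

Emit:
jog_arm(plan="0 0 0.03 0 0 0; 0 0 0.06 0 0 0; 0 0 0.09 0 0 0; 0 0 0.12 0 0 0; 0 0 0.15 0 0 0; 0 0 0.18 0 0 0; 0 0 0.2 0 0 0; 0 0 0.22 0 0 0; 0 0 0.24 0 0 0; 0 0 0.26 0 0 0; 0 0 0.26 0 0 0")

```text
clock: 18.85
tool_pos: [0.5656, -0.1549, 0.1657]
tool_rot: [-0.0, 0.0, 1.0, -0.0]
force: [0.1, -1.3, -1.9]
opening: 0.496
finger_force: 63.5
```

Emit:
jog_arm(plan="0 0 0.01 0 0 0; 0 0 0.02 0 0 0; 0 0 0.02 0 0 0")

```text
clock: 19.15
tool_pos: [0.5657, -0.1549, 0.1643]
tool_rot: [-0.0, 0.0, 1.0, -0.0]
force: [0.7, 0.2, -0.8]
opening: 0.502
finger_force: 63.5
```

Emit:
jog_arm(plan="0 0 0.012 0 0 0; 0 0 0.012 0 0 0")

```text
clock: 19.35
tool_pos: [0.5657, -0.1549, 0.1633]
tool_rot: [-0.0, 0.0, 1.0, -0.0]
force: [-0.9, -0.2, 0.4]
opening: 0.501
finger_force: 63.5
```

Emit:
jog_arm(plan="0 0 0 0 0 0; 0 0 0 0 0 0; 0 0 0 0 0 0; 0 0 0 0 0 0; 0 0 0 0 0 0; 0 0 0 0 0 0; 0 0 0 0 0 0; 0 0 0 0 0 0", hand=0)

```text
clock: 20.15
tool_pos: [0.5658, -0.1549, 0.1634]
tool_rot: [-0.0, 0.0, 1.0, -0.0]
force: [-0.1, 0.5, 0.1]
opening: 0.995
finger_force: 0.0
```

```bash
python3 - <<'E'
from h import *
s=sense();print(s['clock'],s['tool_pos'],s['force'])
a=grab('scene');b=grab('wrist')
cv2.imwrite('pics/c7.png',np.hstack([cv2.resize(a[60:220,180:340],(400,400)),cv2.resize(b,(400,400))])[:,:,::-1])
E
```

```text
20.15 [ 0.5657556  -0.15490239  0.16341281] [-0.06648032  0.54005756  0.09202131]
```

View pics/c7.png

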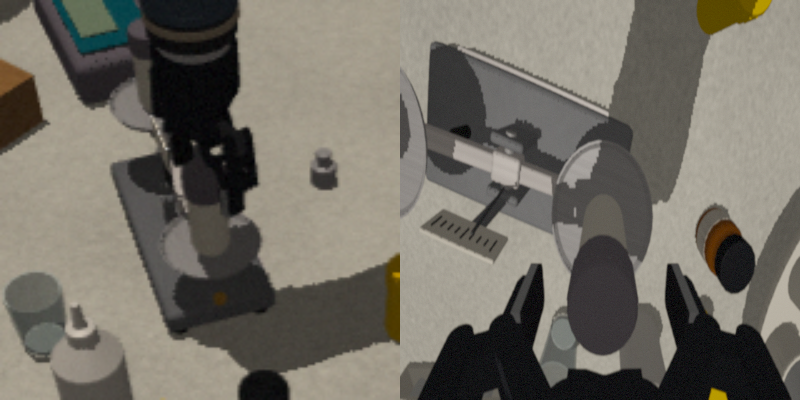

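Both vessels stand free with the left pan down and the right one up: the pointer has moved over and v2's cap is at (603,300) in the right half. I'm regrasping v2 and heading towards the collar.

Emit:
jog_arm(plan="0 0 0 0 0 0; 0 0 0 0 0 0; 0 0 0 0 0 0; 0 0 0 0 0 0; 0 0 0 0 0 0; 0 0 0 0 0 0; 0 0 0 0 0 0", hand=1)

```text
clock: 20.95
tool_pos: [0.5659, -0.155, 0.1636]
tool_rot: [0.0, 0.0, 1.0, -0.0]
force: [0.1, -0.2, 3.8]
opening: 0.498
finger_force: 60.5
```

Emit:
jog_arm(plan="0 0 -0.03 0 0 0; 0 0 -0.06 0 0 0; 0 0 -0.1 0 0 0; 0 0 -0.15 0 0 0; 0 0 -0.2 0 0 0; 0 0 -0.25 0 0 0; 0 0 -0.3 0 0 0; 0 0 -0.4 0 0 0; 0 0 -0.6 0 0 0; 0 0 -0.8 0 0 0; 0 0 -1 0 0 0; 0 0 -1 0 0 0")

```text
clock: 22.15
tool_pos: [0.5667, -0.1552, 0.2459]
tool_rot: [0.002, 0.0, 1.0, -0.001]
force: [0.9, 0.6, -0.6]
opening: 0.499
finger_force: 60.9
```

Emit:
jog_arm(plan="0 0.5 -0.1 0 0 0; 0 1 -0.1 0 0 0")

```text
clock: 22.35
tool_pos: [0.5659, -0.0749, 0.2515]
tool_rot: [0.0, 0.002, 1.0, -0.0]
force: [1.0, 0.3, -1.3]
opening: 0.498
finger_force: 61.2
```

Emit:
jog_arm(plan="-0.1 0.5 0 0 0 0; -0.2 1 0 0 0 0")

```text
clock: 22.55
tool_pos: [0.5816, 0.0064, 0.251]
tool_rot: [-0.0, 0.001, 1.0, -0.0]
force: [1.1, -0.2, -1.0]
opening: 0.502
finger_force: 61.2
```

Emit:
jog_arm(plan="0 0.5 0 0 0 0; 0 1 0 0 0 0; 0 1 0 0 0 0; 0 1 0 0 0 0; 0 1 0 0 0 0")

```text
clock: 23.05
tool_pos: [0.5817, 0.0844, 0.251]
tool_rot: [-0.0, 0.0, 1.0, -0.0]
force: [-0.0, -0.1, -1.1]
opening: 0.499
finger_force: 61.7
```

```bash
python3 - <<'E'
from h import *
s=sense();print(s['clock'],s['tool_pos'],s['tool_rot'],s['force'],s['opening']);m=camera_model('wrist')
p=proj(m,[[.584,.203,.094],[.718,.285,.11]]);im=grab('wrist','w8.png');print(p)
for q in((20,32),(32,45)):
  c=circ(im,p[0],*q); print(c, c is not None and onz(m,[c[:2],c[:2]+[c[2],0]],.094))
x,y=map(int,p[0]);cv2.imwrite('pics/w8.png',cv2.resize(im[max(y-60,0):y+60,max(0,x-60):x+60],(480,480),interpolation=cv2.INTER_CUBIC)[:,:,::-1]);print(x,y)
np.save('w8.npy',im)
E
```

```text
23.05 [0.58167795 0.08444002 0.25097845] [-3.36156514e-04  4.17748459e-04  9.99999822e-01 -2.60487156e-04] [-0.02459848 -0.12446234 -1.10307694] 0.4988983306956999
[[455.42216406 183.33553889]
 [522.8104004  314.32814278]]
[451.5        178.5         31.39999962] [[0.57942198 0.19881074 0.094     ]
 [0.57932519 0.22842037 0.094     ]]
[449.5        177.5         32.90000153] [[0.57848408 0.19684084 0.094     ]
 [0.57837833 0.22781437 0.094     ]]
455 183
```

View pics/w8.png

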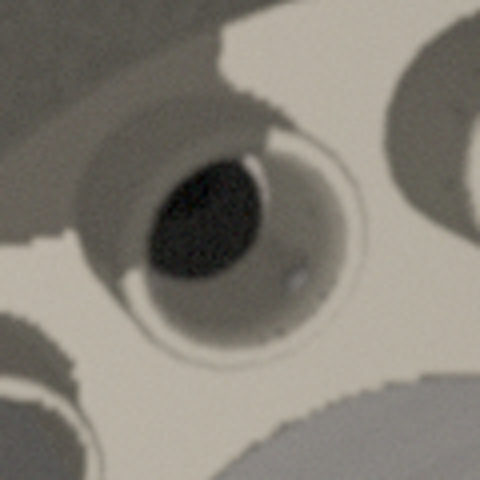

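The crop shows the collar's lit top ring. Its inner edge is 49 mm across and its centre is at about (235,240) in the crop, or (454,183) in full pixels. I'll take a second view from another side after turning the tool, to get the height too.

Emit:
jog_arm(plan="0 0.5 0 0 0 0.09; 0 0.9 0 0 0 0.18; 0 0.9 0 0 0 0.27; 0 0.9 0 0 0 0.36; 0 0.9 0 0 0 0.45; 0 0.9 0 0 0 0.54; 0 0.9 0 0 0 0.65; 0 0.9 0 0 0 0.65; 0 0.9 0 0 0 0.65; 0 0.9 0 0 0 0.65; 0 0.9 0 0 0 0.65")

```text
clock: 24.2
tool_pos: [0.5819, 0.1568, 0.2514]
tool_rot: [0.0, 0.488, 0.873, -0.0]
force: [-0.1, 0.8, -0.5]
opening: 0.5
finger_force: 61.9
```

```bash
python3 - <<'E'
from h import *
import pickle
s=sense();print(s['clock'],s['tool_pos'],s['tool_rot'],s['force'],s['opening']);m=camera_model('wrist')
p=proj(m,[[.584,.203,.094]]);im=grab('wrist');print(p)
np.save('w9.npy',im);pickle.dump(m,open('m9.pkl','wb'))
x,y=map(int,p[0]);x=max(x,60);y=max(y,60);cv2.imwrite('pics/w9.png',cv2.resize(im[y-60:y+60,x-60:x+60],(480,480),interpolation=cv2.INTER_CUBIC)[:,:,::-1]);print(x-60,y-60)
E
```

```text
24.2 [0.58194654 0.15679204 0.25140525] [ 4.32721532e-05  4.88092788e-01  8.72791742e-01 -5.37950857e-05] [-0.14793346  0.8301024  -0.51767191] 0.5001964424865658
[[355.8279089  139.05071191]]
295 79
```

View pics/w9.png

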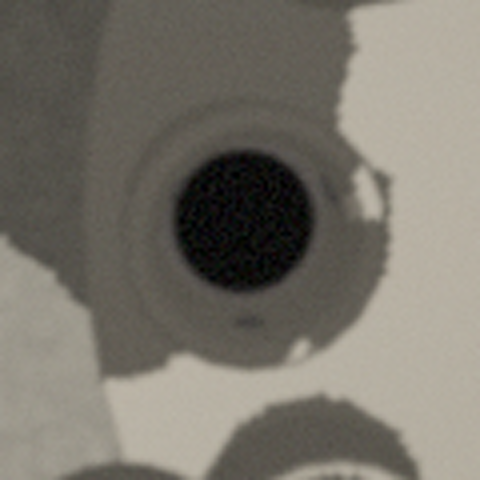

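In this second view, nearly along the axis, the rim centre is at about (256,233) in the crop and the black stop disc at (244,220). That gives full-image pixels (358.9,137.2) and (355.9,133.9).

```bash
python3 - <<'E'
from h import *
import pickle
m9=pickle.load(open('m9.pkl','rb'));im=np.load('w9.npy')
g=im.max(2)[79:199,295:415];mk=(cv2.GaussianBlur(g,(3,3),0)<30).astype(np.uint8)
n,l,st,ce=cv2.connectedComponentsWithStats(mk);k=1+np.argmax(st[1:,4]);print('black',ce[k]+[295,79],st[k])
b=ce[k]+[295,79]
# m8 camera: same mount, move m9 to pose 8
def T(m):
    A=np.eye(4);A[:3,:3]=cv2.Rodrigues(np.array(m['rvec'],float))[0];A[:3,3]=np.ravel(m['tvec']);return A
def W(p,q):
    A=np.eye(4);A[:3,:3]=cv2.Rodrigues(np.zeros(3))[0]
    from scipy.spatial.transform import Rotation as R
    A[:3,:3]=R.from_quat([q[1],q[2],q[3],q[0]]).as_matrix();A[:3,3]=p;return A
W9=W([.58194654,.15679204,.25140525],[4.3e-5,.488092788,.872791742,-5.4e-5]);W8=W([.58167795,.08444002,.25097845],[-3.4e-4,4.2e-4,1,-2.6e-4])
A=T(m9)@W9@np.linalg.inv(W8);m8=dict(m9);m8['rvec']=cv2.Rodrigues(A[:3,:3])[0];m8['tvec']=A[:3,3]
print('check',proj(m8,[[.584,.203,.094]]))
mt=camera_model('top')
for z in(.089,.094,.099): print(z,onz(m8,[[453.75,183]],z)[0],onz(m9,[[358.9,137.2]],z)[0],onz(mt,[[261,179]],z)[0])
for z in(.053,.06,.067,.07): print('blk',z,onz(m9,[b],z)[0])
def tri(L):
    M=np.zeros((3,3));v=np.zeros(3)
    for m,u in L:
        c,d=ray(m,[u]);d=d[0]/np.linalg.norm(d[0]);P=np.eye(3)-np.outer(d,d);M+=P;v+=P@c
    return np.linalg.solve(M,v)
print(tri([(m8,(453.75,183)),(m9,(358.9,137.2))]))
# rim radius check
P=onz(m9,[[358.9-32.75,137.2],[358.9+32.75,137.2]],.094);print('rim dia',np.linalg.norm(P[0]-P[1]))
E
```

```text
black [355.43478261 133.82373678] [ 44  39  33  33 851]
check [[455.10302991 183.99450654]]
0.089 [0.58440076 0.20355953 0.089     ] [0.58615352 0.2054595  0.089     ] [0.58348991 0.20071296 0.089     ]
0.094 [0.5830546  0.20162058 0.094     ] [0.58541436 0.20577808 0.094     ] [0.58267065 0.19976822 0.094     ]
0.099 [0.58170844 0.19968164 0.099     ] [0.58467519 0.20609666 0.099     ] [0.58185139 0.19882348 0.099     ]
blk 0.053 [0.58671472 0.20415922 0.053     ]
blk 0.06 [0.58577759 0.20458485 0.06      ]
blk 0.067 [0.58484046 0.20501047 0.067     ]
blk 0.07 [0.58443884 0.20519288 0.07      ]
[0.58628664 0.20531057 0.08418614]
rim dia 0.05756600535688201
```

The rim diameter suggests the mouth is near the low end, z ≈ 0.089, with its axis at about (0.586,0.205). I'm moving over it and lowering to just above the mouth.

Emit:
jog_arm(plan="0.25 0.18 0 0 0 0; 0.485 0.357 0 0 0 0; 0.485 0.357 0 0 0 0; 0.485 0.357 0 0 0 0; 0.485 0.357 0 0 0 0")

```text
clock: 24.75
tool_pos: [0.5859, 0.2046, 0.2513]
tool_rot: [0.0, 0.489, 0.872, -0.0]
force: [0.1, -0.4, -1.1]
opening: 0.497
finger_force: 61.9
```

Emit:
jog_arm(plan="0 0 0.3 0 0 0; 0 0 0.6 0 0 0; 0 0 0.8 0 0 0; 0 0 0.95 0 0 0; 0 0 1 0 0 0; 0 0 1 0 0 0")

```text
clock: 25.35
tool_pos: [0.586, 0.2047, 0.1713]
tool_rot: [-0.0, 0.489, 0.872, -0.0]
force: [-0.8, -0.0, -1.4]
opening: 0.503
finger_force: 61.9
```

```bash
python3 - <<'E'
from h import *
s=sense();print(s['clock'],s['tool_pos'],s['tool_rot'],s['force'],s['wrist_torque']);im=grab('wrist','w10.png');t=grab('scene');cv2.imwrite('pics/c10.png',np.hstack([cv2.resize(t[150:350,240:440],(400,400)),cv2.resize(im,(400,400))])[:,:,::-1])
E
```

```text
25.35 [0.58595303 0.20469429 0.17130904] [-1.04380578e-04  4.88974789e-01  8.72297884e-01 -2.17229244e-04] [-0.82736421 -0.02307164 -1.38521841] [-0.02355579 -0.04239859 -0.03161339]
```

View pics/c10.png

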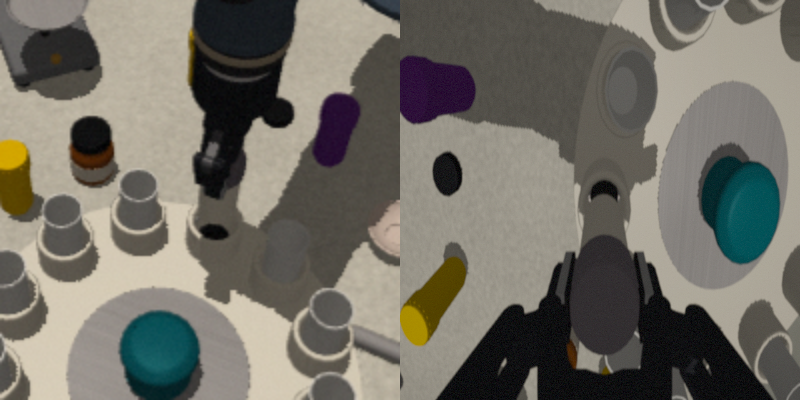

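In the wrist half, the collar ring spans about x = 577–632 and the vessel body about 580–628, so they are centred sideways. That view, the 12th, puts me over the limit of 10 pictures, so I'll view no more and work by numbers and feel. I'm entering the mouth.

Emit:
jog_arm(plan="0 0 0.1 0 0 0; 0 0 0.18 0 0 0; 0 0 0.26 0 0 0; 0 0 0.3 0 0 0; 0 0 0.3 0 0 0")

```text
clock: 25.95
tool_pos: [0.5856, 0.205, 0.1466]
tool_rot: [-0.0, 0.489, 0.872, -0.001]
force: [-0.1, 0.1, -0.9]
opening: 0.498
finger_force: 61.9
```

```bash
python3 - <<'E'
from h import *
s=sense();print(s['clock'],s['tool_pos'],s['force'],s['wrist_torque'])
E
```

```text
25.95 [0.58560749 0.20499892 0.14661959] [-0.12214227  0.07402064 -0.89327843] [-0.00688745 -0.00783602  0.01268514]
```

Emit:
jog_arm(plan="0 0 0.02 0 0 0; 0 0 0.04 0 0 0; 0 0 0.05 0 0 0; 0 0 0.05 0 0 0")

```text
clock: 26.35
tool_pos: [0.586, 0.2051, 0.1433]
tool_rot: [0.0, 0.489, 0.872, -0.0]
force: [-0.2, 0.2, -1.3]
opening: 0.5
finger_force: 61.9
```

Emit:
jog_arm(plan="0 0 0.02 0 0 0; 0 0 0.03 0 0 0; 0 0 0.03 0 0 0")

```text
clock: 26.65
tool_pos: [0.5859, 0.205, 0.1408]
tool_rot: [-0.0, 0.489, 0.872, -0.0]
force: [0.4, 0.5, -1.6]
opening: 0.496
finger_force: 61.9
```

Emit:
jog_arm(plan="0 0 0.01 0 0 0; 0 0 0.02 0 0 0; 0 0 0.02 0 0 0")

```text
clock: 26.95
tool_pos: [0.5861, 0.2052, 0.1394]
tool_rot: [0.0, 0.489, 0.872, 0.0]
force: [1.0, 0.5, -0.7]
opening: 0.497
finger_force: 61.9
```

Emit:
jog_arm(plan="0 0 0.01 0 0 0; 0 0 0.02 0 0 0; 0 0 0.02 0 0 0")

```text
clock: 27.25
tool_pos: [0.5863, 0.2052, 0.1385]
tool_rot: [0.0, 0.489, 0.872, 0.0]
force: [-0.7, -0.4, 5.7]
opening: 0.503
finger_force: 62.5
```

Emit:
jog_arm(plan="0 0 0.01 0 0 0; 0 0 0.015 0 0 0; 0 0 0.015 0 0 0")

```text
clock: 27.55
tool_pos: [0.5864, 0.2052, 0.1373]
tool_rot: [0.0, 0.489, 0.872, 0.001]
force: [-0.0, 0.1, 5.6]
opening: 0.501
finger_force: 62.5
```

Emit:
jog_arm(plan="0 0 0.01 0 0 0; 0 0 0.015 0 0 0; 0 0 0.015 0 0 0")

```text
clock: 27.85
tool_pos: [0.5863, 0.2052, 0.1355]
tool_rot: [0.0, 0.489, 0.872, 0.0]
force: [1.1, 0.6, 2.4]
opening: 0.498
finger_force: 62.3
```

Emit:
jog_arm(plan="0 0 0.01 0 0 0; 0 0 0.015 0 0 0; 0 0 0.015 0 0 0")

```text
clock: 28.15
tool_pos: [0.586, 0.2051, 0.1339]
tool_rot: [-0.0, 0.489, 0.872, -0.0]
force: [0.4, 1.1, 1.2]
opening: 0.498
finger_force: 62.1
```

The vessel is past the balls: force peaked at 5.7 N and dropped to about 1 N. Now I'm feeling for the stop.

Emit:
jog_arm(plan="0 0 0.012 0 0 0; 0 0 0.024 0 0 0; 0 0 0.036 0 0 0; 0 0 0.036 0 0 0")

```text
clock: 28.55
tool_pos: [0.5859, 0.2051, 0.1309]
tool_rot: [-0.0, 0.489, 0.872, -0.0]
force: [1.2, 1.1, -1.2]
opening: 0.499
finger_force: 62.0
```

Emit:
jog_arm(plan="0 0 0.01 0 0 0; 0 0 0.015 0 0 0; 0 0 0.015 0 0 0")

```text
clock: 28.85
tool_pos: [0.586, 0.2051, 0.13]
tool_rot: [-0.0, 0.489, 0.872, -0.0]
force: [0.2, 0.4, 1.5]
opening: 0.5
finger_force: 62.1
```

Emit:
jog_arm(plan="0 0 0.01 0 0 0; 0 0 0.015 0 0 0; 0 0 0.015 0 0 0")

```text
clock: 29.15
tool_pos: [0.586, 0.2051, 0.1288]
tool_rot: [-0.0, 0.489, 0.872, -0.0]
force: [1.1, 2.0, 0.9]
opening: 0.5
finger_force: 62.1
```

Emit:
jog_arm(plan="0 0 0.008 0 0 0; 0 0 0.008 0 0 0")

```text
clock: 29.35
tool_pos: [0.586, 0.2051, 0.1282]
tool_rot: [0.0, 0.489, 0.872, -0.0]
force: [0.8, 1.1, 0.8]
opening: 0.499
finger_force: 62.1
```

Emit:
jog_arm(plan="0 0 0.006 0 0 0; 0 0 0.012 0 0 0; 0 0 0.012 0 0 0")

```text
clock: 29.65
tool_pos: [0.5861, 0.2051, 0.1272]
tool_rot: [0.0, 0.489, 0.872, -0.0]
force: [0.8, 0.6, 2.8]
opening: 0.499
finger_force: 62.1
```

Emit:
jog_arm(plan="0 0 0.006 0 0 0; 0 0 0.012 0 0 0; 0 0 0.012 0 0 0")

```text
clock: 29.95
tool_pos: [0.5859, 0.205, 0.1261]
tool_rot: [-0.0, 0.489, 0.872, -0.0]
force: [1.0, 0.7, -0.3]
opening: 0.502
finger_force: 62.0
```

Emit:
jog_arm(plan="0 0 0.006 0 0 0; 0 0 0.012 0 0 0; 0 0 0.012 0 0 0")

```text
clock: 30.25
tool_pos: [0.5859, 0.2051, 0.1253]
tool_rot: [-0.0, 0.489, 0.872, -0.0]
force: [0.7, -0.6, 3.0]
opening: 0.502
finger_force: 62.0
```

Emit:
jog_arm(plan="0 0 0.006 0 0 0; 0 0 0.012 0 0 0; 0 0 0.012 0 0 0")

```text
clock: 30.55
tool_pos: [0.586, 0.2051, 0.1242]
tool_rot: [-0.0, 0.489, 0.872, -0.0]
force: [1.6, 0.6, 1.6]
opening: 0.498
finger_force: 62.1
```

Emit:
jog_arm(plan="0 0 0.006 0 0 0; 0 0 0.012 0 0 0; 0 0 0.012 0 0 0")

```text
clock: 30.85
tool_pos: [0.586, 0.2051, 0.1234]
tool_rot: [-0.0, 0.489, 0.872, -0.0]
force: [0.1, 0.6, 1.9]
opening: 0.5
finger_force: 62.1
```

Emit:
jog_arm(plan="0 0 0.006 0 0 0; 0 0 0.012 0 0 0; 0 0 0.012 0 0 0")

```text
clock: 31.15
tool_pos: [0.586, 0.205, 0.1224]
tool_rot: [0.0, 0.489, 0.872, -0.0]
force: [0.3, 0.8, 1.6]
opening: 0.495
finger_force: 62.2
```

Emit:
jog_arm(plan="0 0 0.006 0 0 0; 0 0 0.012 0 0 0; 0 0 0.012 0 0 0")

```text
clock: 31.45
tool_pos: [0.5861, 0.205, 0.1221]
tool_rot: [0.0, 0.489, 0.872, 0.0]
force: [-1.7, 0.0, 8.0]
opening: 0.497
finger_force: 62.6
```

Emit:
jog_arm(plan="0 0 0.006 0 0 0; 0 0 0.012 0 0 0; 0 0 0.012 0 0 0")

```text
clock: 31.75
tool_pos: [0.5861, 0.205, 0.1218]
tool_rot: [0.0, 0.489, 0.872, 0.0]
force: [-2.2, -1.0, 11.8]
opening: 0.502
finger_force: 63.3
```

The stop is found firmly: force rose to 8 and then 11.8 N while the TCP barely moved. I'll ease off, release and retreat straight up.

Emit:
jog_arm(plan="0 0 -0.01 0 0 0; 0 0 -0.01 0 0 0")

```text
clock: 31.95
tool_pos: [0.586, 0.205, 0.1221]
tool_rot: [0.0, 0.489, 0.872, 0.0]
force: [-1.8, -0.0, 9.1]
opening: 0.504
finger_force: 62.4
```

Emit:
jog_arm(plan="0 0 0 0 0 0; 0 0 0 0 0 0; 0 0 0 0 0 0; 0 0 0 0 0 0; 0 0 0 0 0 0; 0 0 0 0 0 0", hand=0)

```text
clock: 32.55
tool_pos: [0.5859, 0.2051, 0.1213]
tool_rot: [-0.0, 0.489, 0.872, -0.0]
force: [-0.6, -0.7, -0.5]
opening: 1.005
finger_force: 0.0
```

Emit:
jog_arm(plan="0 0 -0.2 0 0 0; 0 0 -0.5 0 0 0; 0 0 -0.8 0 0 0; 0 0 -1 0 0 0; 0 0 -1 0 0 0")

```text
clock: 33.05
tool_pos: [0.5871, 0.2055, 0.2037]
tool_rot: [0.001, 0.489, 0.872, 0.001]
force: [-0.0, -1.3, -0.5]
opening: 0.998
finger_force: 0.0
```

Emit:
jog_arm(plan="0 0 -0.4 0 0 0; 0 0 -0.8 0 0 0; 0 0 -0.8 0 0 0; 0 0 -0.8 0 0 0; 0 0 -0.8 0 0 0")

```text
clock: 33.55
tool_pos: [0.5855, 0.2049, 0.2636]
tool_rot: [-0.001, 0.489, 0.872, -0.001]
force: [0.0, 0.2, -0.9]
opening: 0.999
finger_force: 0.0
```

```bash
python3 - <<'E'
from h import *
s=sense();print(s['clock'],s['tool_pos'],s['force'],s['opening']);m=camera_model('wrist');im=grab('wrist')
z=.1218-.0635+.098
p=proj(m,[[.586,.205,z]])[0];c=circ(im,p,22,50);print(p,c,c is not None and onz(m,[c[:2],c[:2]+[c[2],0]],z)); print(im[int(p[1]),int(p[0])])
t=grab('top');mt=camera_model('top')
for q,r in(([.586,.205,z],(7,13)),([.503,-.366,.106+.0044+.098],(8,14))):
  p=proj(mt,[q])[0];c=circ(t,p,*r,6);print(p,c,c is not None and onz(mt,[c[:2]],q[2])[0], t[int(p[1]),int(p[0])])
E
```

```text
33.55 [0.58547127 0.20493245 0.26364117] [ 0.00114535  0.2178939  -0.87515788] 0.9992214357220546
[327.14321617 198.12885759] [328.5        194.5         29.29999924] [[0.58536166 0.20804117 0.1563    ]
 [0.60456577 0.21981433 0.1563    ]]
[47 44 43]
[253.70059881 173.10142199] [262.5        180.5         11.30000019] [0.56902694 0.18449524 0.1563    ] [50 46 45]
[519.64902642 208.61665944] [513.5        207.5         12.19999981] [ 0.50529486 -0.35328486  0.2084    ] [105  96  95]
```

```bash
python3 - <<'E'
from h import *
for n in('top','scene'):
    a=cv2.imread(f'pics/{n}0.png').astype(int);b=grab(n)[:,:,::-1].astype(int);m=camera_model(n)
    p=proj(m,[[.503,-.366,.197],[.503,-.366,.171],[.503,-.366,.0994]]);c=p[0].astype(int);x,y=c-30
    cap=(abs(b-a).sum(2)>40)[y:y+60,x:x+60].astype(np.uint8)
    k,l,st,ce=cv2.connectedComponentsWithStats(cap);i=1+np.argmax(st[1:,4]);print(n,p.round(0).tolist(),'blob',st[i][:4]+[x,y,0,0],ce[i]+[x,y])
    print([b[int(q[1]),int(q[0])].tolist() for q in p], a[c[1],c[0]])
E
```

```text
top [[517.0, 209.0], [511.0, 210.0], [496.0, 212.0]] blob [486 179  60  60] [515.7307925  208.47096189]
[[95, 96, 105], [97, 97, 106], [68, 78, 81]] [ 93  99 105]
scene [[239.0, 78.0], [240.0, 86.0], [243.0, 108.0]] blob [209  48  60  60] [247.51810927  80.08717004]
[[86, 84, 93], [36, 34, 36], [72, 81, 87]] [75 70 80]
```

```bash
python3 -c "
from plant import *
print(finish_job())"
```

```text
the job is handed in; nothing more can be done
None
```

I handed the job in: the heavier vessel is in the empty collar, pressed onto the depth stop (last reading 11.8 N at the wrist), and the lighter one is still on the right pan, its final pose confirmed only by pixel colours; I viewed 12 pictures, over the limit of 10.

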